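# Cap the scan lens from its case

### The arm

A 6-joint arm with a two-finger parallel gripper is mounted at the origin on the work surface. World frame = base frame: x ahead of the robot, y to its left, z up, the work surface at z = 0. Lengths are in m, angles in rad, forces in N, time in s.
With the tool pointing down it reaches from about 0.35 to 0.85 m from the base axis. Payload 8.1 kg.
Tool frame: the origin (TCP) lies between the finger pads, 19 mm behind the fingertips; this is the grasp point; z points along the fingers, y is the line along which they close (so a half turn about z gives the same grasp; the last joint's range is limited). The gripper opens to 93 mm and grips with 3 to 60 N. Pads are 15 mm wide; open, the fingers measure 128 mm over their backs; the gripper's body (75 mm by 188 mm) begins 65 mm behind the grasp point.
Start: joints at [-1.277, 0.13, 1.488, -0, 1.523, -0.085], TCP at [0.222, -0.557, 0.237] pointing down, gripper open.
Joint ranges: [-2.96, 2.96], [-0.89, 2.26], [0.02, 2.5], [-1.34, 4.48], [0, 2.73], [-2.66, 2.66]. Speed limits (rad/s): [2.39, 2.39, 2.79, 3.14, 3.14, 3.14].

### API

Orientations are given as a rotation vector (axis times angle).
In Python, from plant import telemetry, viewer, order gives the robot as it stands.
- The arm moves only by the tool send_rows, never from a script. Its argument "plan" is a list that holds one entry, the list of rows, each a list of 5 numbers: the closure, from -1 (fully open) to 1 (shut), then the shift along the world's x, y, z normalised to -1 to 1, where 1 is 0.2 m, then the turn about the world's z normalised to -1 to 1, where 1 is 60 degrees. A call has 1 to 20 rows; each row is the pose to reach, as a shift and turn from the pose commanded when the call began; what a row does not reach only later rows make up. A row lasts 1/12 s, in which the tool goes at most 41.7 mm and 7.16 degrees, less where a joint would pass 70% of its speed; a pose out of reach is approached as far as the arm can. A call with a number of a shift or a turn outside -1 to 1 is refused whole. A call with a gripper value outside its range is refused whole. The fingers move at their own pace and stop on an object; "force" is the grip in N (left out, the last holds). Time passes only in rows, so rows that repeat a pose let the fingers close. It gives the time, the measured TCP pose, the force, the opening and the grip force at its end, in the units of the state.
- telemetry.read_state(): the state, without advancing time (a new reading comes with each control period).
- viewer.read_camera(name): name is "scene" or "top" or "wrist"; returns (picture, depth): 400x640x3 uint8, blue, green, red; 400x640 float32, m along the optical axis (not along the pixel's ray), 0 where there is no reading.
- viewer.calibration(name): a dict with "camera_matrix" (3x3 intrinsics, pixels), "dist_coeffs" ([k1, k2, p1, p2, k3] as OpenCV has them; the pictures are not rectified), "extrinsics" (4x4, takes a point from camera to world coordinates); the wrist camera has in their place "hand_eye" (4x4, takes a point from camera to tool coordinates, whose origin is the TCP and whose axes are the flange's). Camera axes: x right, y up, looking along -z (the intrinsics and any distortion apply to the point x, -y, -z); pixel columns grow to the right and rows downward; lengths in m; the calibration is good to about 2 mm. A picture is of the moment at which its call begins: read the wrist's pose just before it. calibration takes no time and is no camera call.
- order.close_job(): hands the job in; it is judged then, once.
The state is a dict: "t": time; "q": joint angles; "dq": joint speeds; "joint_torque": joint torques, N m; "tool_pos": TCP position; "orientation": TCP orientation; "force": force on the tool from outside, world axes, zero at the start; "wrist_torque": the same for the moment, N m; "opening": finger opening in m; "gripper_force": force on a finger pad.
Only numpy, scipy, OpenCV 4.12 (cv2) and the standard library are available. Lean on these libraries where they do the work, as an engineer would, in place of code of your own. Each camera call takes 0.05 s, during which the arm holds its last target. There are 200 camera calls.

### The job

Swing the lid of the grey case fully open until it rests back on its stop and leave it open, take the round black lens cover out of the case by its knob, and set it (do not drop it) on the upturned rim of the wide lens so that it sits fully down and level. Let go of it, and leave the narrow barrel and the screwdriver between the case and the lens as they are.

Things in the scene. Friction and masses are not known exactly. Their poses are not given: they have to be found in the camera images.
- case: Grey plastic case fixed to the bench, 170 (its x) x 220 (y) x 100 mm high, walls 5 mm, shut by the lid. Origin: centre of its underside; x points from its front (handle side, facing the robot) to the hinge side, z up. In it a fixed cradle rising at 25 degrees towards the hinge carries the cover; two pins at the low edge keep it from sliding.
- lid (a joint): Lid angle, rad: 0 closed, grows as it opens upward about the hinge along the case's rear (+x) top edge; 1.85 (106 degrees) is the stop, leaning back past upright. May start slightly ajar. The hinge is stiff: the lid stays where it is left. Lid: flat plate 170 x 220 x 8 mm.
- lid_hinge (a point): Point on the hinge axis, middle of the case's rear top edge (85 mm behind the case centre, 100 mm above the bench). Axes of the lid: y along the hinge, -x from the hinge to the lid's front edge (170 mm away), z out of its outer face.
- lid_handle (a point): Middle of the round steel bar handle on the lid's outer face: bar 100 mm long, 11 mm thick, parallel to the hinge, its axis 35 mm off the outer face, 30 mm in from the lid's front edge (140 mm from the hinge). Axes of the lid.
- cover: Loose black lens cover, 50 to 100 g: cap of outer diameter 98 mm, skirt 10 mm deep (inner diameter 91) under a 4 mm top plate, and a central round knob of diameter 22, 30 mm high. Origin: centre of the skirt's lower edge; z: cap axis, out through the knob. Starts in the case on the cradle, its axis leaning 25 degrees from vertical towards the case's front.
- cover_knob (a point): Point on the axis of the cover's knob, 35 mm above the cover's origin (9 mm below the knob's top, 21 mm above the cover's top plate): a good place for the TCP to grip. Axes as the cover.
- cover_seat (a point): Centre of the underside of the cover's top plate, 10 mm above the cover's origin; it coincides with lens_rim when the cover is seated.
- lens_rim (a point): Centre of the mouth of the wide dark lens barrel: outer diameter 84 mm (chamfered to 79 at the very top), rim 95 mm above the bench, axis vertical. It stands on a fixed aluminium block 100 x 100 x 25 mm. The glass lies 11 mm below the rim.
- expander: Bystander: narrow dark stepped barrel of diameter 40 mm, 100 mm high, standing upright between the case and the lens. Origin at the centre of its foot.
- driver: Bystander: screwdriver 150 mm long with a black handle lying between the case and the lens, near the robot. Origin near its middle.
There are look-alikes about, which are no part of the job. What is meant by the part that bears lens_rim is not blue or green, and is the larger of those in its own colour.

How it is judged:
By the outcome, as a careful person would: the job done as asked, in the order asked, and still so for the second after the job is handed in, with the robot touching nothing.
It also fails if it takes over 69 s, if anything falls off the work surface, if the arm or the gripper's body presses on something with over 40 N, if the wrist force passes 120 N, or if a joint passes its speed limit or range.

## Working session

There is one attempt and no reset: what is moved stays moved. The work goes in short steps, Python scripts to look and compute and a tool call to move; the robot and the scene stay as the last step left them, time stands still between calls to the robot, and variables do not carry over. Pictures are saved under pics/ and viewed, at most 10 in all, crops included, and the job is handed in when it is done.

Besides the shell and the picture viewer there is one more tool, called after "Call:" as name([rows], argument=value, ...), one row to a line, values as JSON. send_rows: Moves the arm, as the interface text tells. Scaled input: -1 to 1 covers 0.2 m each way for a shift and 60 degrees each way for a turn. Its arguments: {"type":"object","properties":{"plan":{"type":"array"},"force":{"type":"number"}},"required":["plan"]}

```bash
ls; mkdir -p pics
cat > h.py <<'E'
import numpy as np, cv2
from plant import telemetry, viewer, order
from scipy.spatial.transform import Rotation as R
def grab(n):
    s=telemetry.read_state(); im,d=viewer.read_camera(n); c=viewer.calibration(n)
    if 'extrinsics' in c: T=np.array(c['extrinsics'])
    else:
        W=np.eye(4); W[:3,:3]=R.from_rotvec(s['orientation']).as_matrix(); W[:3,3]=s['tool_pos']; T=W@np.array(c['hand_eye'])
    return im,d,np.array(c['camera_matrix']),np.array(c['dist_coeffs']),T
def cloud(d,K,D,T,uv=None):
    if uv is None:
        v,u=np.mgrid[:d.shape[0],:d.shape[1]]; uv=np.stack([u.ravel(),v.ravel()],1)
    uv=np.asarray(uv,float).reshape(-1,2)
    n=cv2.undistortPoints(uv.reshape(-1,1,2),K,D).reshape(-1,2)
    z=d[uv[:,1].astype(int),uv[:,0].astype(int)]
    P=np.stack([n[:,0]*z,-n[:,1]*z,-z],1)
    return P@T[:3,:3].T+T[:3,3], z
def plane(uv,h,K,D,T):
    n=cv2.undistortPoints(np.asarray(uv,float).reshape(-1,1,2),K,D).reshape(-1,2)
    r=np.c_[n[:,0],-n[:,1],-np.ones(len(n))]@T[:3,:3].T
    return T[:3,3]+r*((h-T[2,3])/r[:,2])[:,None]
E
python3 - <<'E'
from h import *
for n in ['top','scene']:
    im,d,K,D,T=grab(n); cv2.imwrite(f'pics/{n}0.png',im); np.savez(f'{n}0.npz',im=im,d=d,K=K,D=D,T=T)
    print(n,K.round(1).tolist(),D,T.round(3).tolist(),(d>0).mean())
print(telemetry.read_state())
E
```

```text
pics
top [[420.7, 0.0, 319.2], [0.0, 420.7, 201.7], [0.0, 0.0, 1.0]] [-0.06619916  0.          0.          0.          0.        ] [[0.035, 0.975, -0.219, 0.316], [-0.999, 0.034, -0.009, -0.073], [-0.002, 0.22, 0.976, 1.079], [0.0, 0.0, 0.0, 1.0]] 0.99577734375
scene [[361.6, 0.0, 316.8], [0.0, 361.6, 197.8], [0.0, 0.0, 1.0]] [-0.0060936  0.         0.         0.         0.       ] [[-0.522, -0.719, 0.459, 0.853], [0.853, -0.44, 0.282, 0.149], [-0.001, 0.538, 0.843, 0.701], [0.0, 0.0, 0.0, 1.0]] 0.99608203125
{'t': 0.1, 'q': array([-1.27739553e+00,  1.31079156e-01,  1.48917766e+00,  2.93124688e-05,
        1.52303041e+00, -8.53570815e-02]), 'dq': array([ 0.00060577, -0.00050047, -0.00315986, -0.00139876, -0.00034799,
        0.00075133]), 'joint_torque': array([ 2.09998805e-03, -5.61339605e+01, -4.93097377e+01,  7.71413161e-02,
        2.91301747e-02, -5.71913392e-05]), 'tool_pos': array([ 0.22177053, -0.55697663,  0.23649222]), 'orientation': array([-3.08376732e+00, -5.91081547e-01,  2.30525472e-04]), 'force': array([-0.04623094, -0.29982129, -0.51470634]), 'wrist_torque': array([0.06969188, 0.04375555, 0.01237516]), 'gripper_force': 0.0, 'opening': 0.09307243812617241}
```

View pics/top0.png

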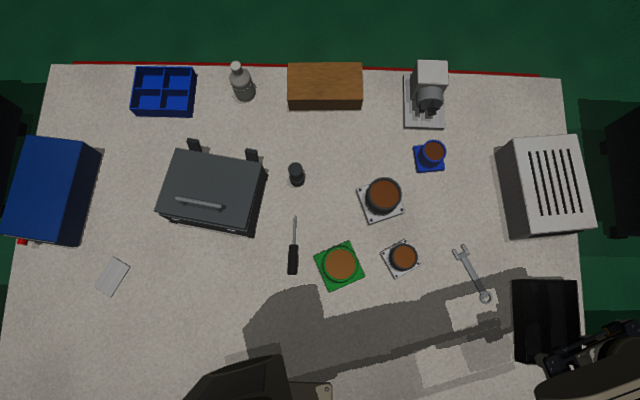

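View pics/scene0.png

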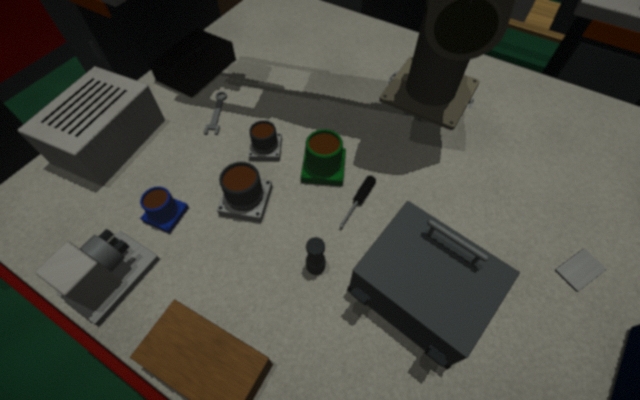

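The top view shows the closed case at (212,190) with its handle at (200,203), the narrow barrel at (296,174) and the screwdriver at (293,245).

Lens candidates (top view): dark on aluminium at (383,193), smaller dark on aluminium at (403,257), green at (341,264), blue at (432,153). The one meant is (383,193): it is neither blue nor green, and it is the larger of the dark pair. I'll measure it and confirm with a crop.

```bash
cat > m.py <<'E'
from h import *
def load(n):
    z=np.load(n+'0.npz'); return [z[k] for k in ('im','d','K','D','T')]
for n,(u,v),lc in [('top',(383,193),(205,185)),('scene',(241,180),(430,270))]:
    im,d,K,D,T=load(n); P,_=cloud(d,K,D,T); P=P.reshape(400,640,3)
    vv,uu=np.mgrid[:400,:640]
    m=(np.hypot(uu-u,vv-v)<45)&(abs(P[...,2]-.095)<.005)
    q=P[m]; c,r=cv2.minEnclosingCircle(q[:,:2].astype(np.float32)); print(n,'rim',np.round(c,4),round(r,4),q[:,2].mean().round(4))
    m=(np.hypot(uu-lc[0],vv-lc[1])<90)&(P[...,2]>.085)&(P[...,2]<.135); q=P[m]
    A=np.c_[q[:,:2],np.ones(len(q))]; w=np.ones(len(q),bool)
    for _ in range(8):
        s=np.linalg.lstsq(A[w],q[w,2],rcond=None)[0]; w=abs(A@s-q[:,2])<.003
    rect=cv2.minAreaRect(q[w][:,:2].astype(np.float32)); print('lid plane',s.round(3),rect,cv2.boxPoints(rect).round(3).tolist(),'z',np.percentile(q[w,2],[2,50,98]).round(4))
    mh=m&(P[...,2]-(P[...,:2]@s[:2]+s[2])>.028); h=P[mh]
    rect=cv2.minAreaRect(h[:,:2].astype(np.float32)); print('handle',len(h),rect,h[:,2].max().round(4),np.median(h,axis=0).round(4))
im=load('top')[0]; cv2.imwrite('pics/crop.png',cv2.resize(im[120:290,290:470],None,fx=3,fy=3,interpolation=cv2.INTER_CUBIC))
E
python3 m.py
```

```text
top rim [ 0.564  -0.2204] 0.042 0.0942
lid plane [-0.144  0.02   0.197] ((0.5708884596824646, 0.16197916865348816), (0.2927294075489044, 0.20144011080265045), 81.21642303466797) [[0.4490000009536743, 0.032999999821186066], [0.6480000019073486, 0.0020000000949949026], [0.6930000185966492, 0.29100000858306885], [0.49399998784065247, 0.32199999690055847]] z [0.1066 0.1205 0.1328]Traceback (most recent call last):
  File "m.py", line 15, in <module>
    rect=cv2.minAreaRect(h[:,:2].astype(np.float32)); print('handle',len(h),rect,h[:,2].max().round(4),np.median(h,axis=0).round(4))
                                                                                 ~~~~~~~~~~^^
    return umr_maximum(a, axis, None, out, keepdims, initial, where)
ValueError: zero-size array to reduction operation maximum which has no identity
```

```bash
python3 - <<'E'
s=open('m.py').read()
s=s.replace("<.135)","<.2)").replace("    rect=cv2.minAreaRect(q[w]","""    mp=(m&(abs(P[...,:2]@s[:2]+s[2]-P[...,2])<.004)).astype(np.uint8)
    nl,L,st,_=cv2.connectedComponentsWithStats(mp); k=1+st[1:,4].argmax(); q=P[L==k]; w=np.ones(len(q),bool); print(st[k])
    rect=cv2.minAreaRect(q[w]""").replace(">.028",">.02")
open('m.py','w').write(s)
E
python3 m.py
```

```text
top rim [ 0.564  -0.2204] 0.042 0.0942
[ 154  148  108   81 5769]
lid plane [-0.145  0.02   0.197] ((0.5607602000236511, 0.19971182942390442), (0.2212485373020172, 0.16990435123443604), 81.22038269042969) [[0.46000000834465027, 0.10300000011920929], [0.628000020980835, 0.07699999958276749], [0.6620000004768372, 0.29600000381469727], [0.49399998784065247, 0.32199999690055847]] z [0.1078 0.1207 0.1329]
handle 239 ((0.5120322704315186, 0.2077045887708664), (0.10970606654882431, 0.01136817317456007), 80.69633483886719) 0.1721 [0.5114 0.2057 0.1672]
scene rim [ 0.5627 -0.2197] 0.042 0.0938
[  352   200   168   155 12781]
lid plane [-0.145  0.022  0.198] ((0.5584844946861267, 0.20017480850219727), (0.22108390927314758, 0.16913075745105743), 81.36134338378906) [[0.4580000042915344, 0.10400000214576721], [0.625, 0.07800000160932541], [0.6589999794960022, 0.296999990940094], [0.4909999966621399, 0.32199999690055847]] z [0.1082 0.1196 0.1326]
handle 499 ((0.5105217695236206, 0.20706552267074585), (0.11067914217710495, 0.011542094871401787), 81.25182342529297) 0.1712 [0.512  0.2094 0.1675]
```

View pics/crop.png

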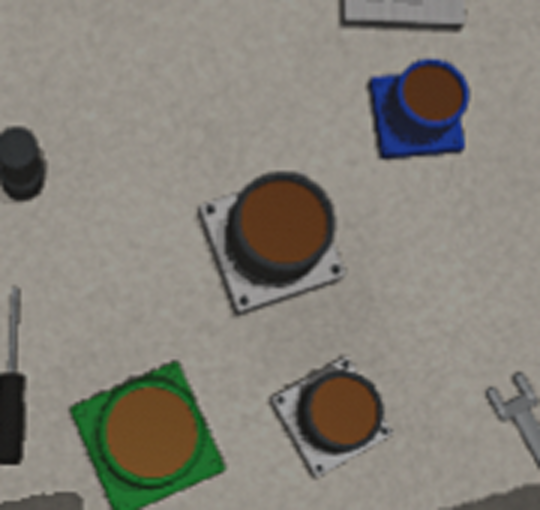

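The crop confirms it: the barrel at about (285,225) in the crop is dark, stands on an aluminium block and is clearly larger than the other dark one at (340,412). Its rim measures radius 42 mm at z ≈ 0.094 at (0.5635, -0.220), which fits the given sizes.

The lid is ajar about 8°, the hinge is at about (0.642, 0.187), and the handle is at about (0.511, 0.2074, 0.165). Next I move to above the handle.

Call:
send_rows([
  [[-0.1,0.361,0.955,0.3,0.248],[-0.1,0.361,0.955,0.3,0.248],[-0.1,0.361,0.955,0.3,0.248],[-0.1,0.361,0.955,0.3,0.248],[-0.1,0.361,0.955,0.3,0.248],[-0.1,0.361,0.955,0.3,0.248]],
], force=50)

```text
t: 0.6
tool_pos: [0.2964, -0.3625, 0.3]
orientation: [2.979, 0.99, 0.004]
force: [-0.6, 0.5, 0.8]
opening: 0.0576
gripper_force: 0.0
```

Call:
send_rows([
  [[-0.1,0.361,0.955,0,0.248],[-0.1,0.361,0.955,0,0.248],[-0.1,0.361,0.955,0,0.248],[-0.1,0.361,0.955,0,0.248],[-0.1,0.361,0.955,0,0.248],[-0.1,0.361,0.955,0,0.248]],
])

```text
t: 1.1
tool_pos: [0.368, -0.1703, 0.2973]
orientation: [-2.825, -1.372, -0.003]
force: [0.4, -0.1, -0.1]
opening: 0.0507
gripper_force: 0.0
```

Call:
send_rows([
  [[-0.1,0.361,0.955,0,0.248],[-0.1,0.361,0.955,0,0.248],[-0.1,0.361,0.955,0,0.248],[-0.1,0.361,0.955,0,0.248],[-0.1,0.361,0.955,0,0.248],[-0.1,0.361,0.955,0,0.248]],
])

```text
t: 1.6
tool_pos: [0.4396, 0.0206, 0.2968]
orientation: [-2.623, -1.725, -0.002]
force: [0.5, 0.4, -0.6]
opening: 0.0513
gripper_force: 0.0
```

Call:
send_rows([
  [[-0.1,0.361,0.955,0,0.248],[-0.1,0.361,0.955,0,0.248],[-0.1,0.361,0.955,0,0.248],[-0.1,0.361,0.955,0,0.248],[-0.1,0.361,0.955,0,0.248],[-0.1,0.361,0.955,0,0.248],[-0.1,0.361,0.955,0,0.248]],
])

```text
t: 2.18
tool_pos: [0.5109, 0.2072, 0.2957]
orientation: [-2.382, -2.047, 0.004]
force: [0.0, -1.0, 0.0]
opening: 0.0512
gripper_force: 0.0
```

Call:
send_rows([
  [[-0.1,0,0,-0.15,0],[-0.1,0,0,-0.3,0],[-0.1,0,0,-0.45,0],[-0.1,0,0,-0.55,0],[-0.1,0,0,-0.62,0],[-0.1,0,0,-0.653,0],[-0.1,0,0,-0.653,0],[1,0,0,-0.653,0],[1,0,0,-0.653,0],[1,0,0,-0.653,0],[1,0,0,-0.653,0],[1,0,0,-0.653,0],[1,0,0,-0.653,0]],
], force=50)

```text
t: 3.27
tool_pos: [0.5109, 0.2067, 0.1673]
orientation: [2.384, 2.045, 0.001]
force: [0.7, -0.7, -0.5]
opening: 0.0158
gripper_force: 0.0
```

Call:
send_rows([
  [[1,0,0,0,0],[1,0,0,0,0],[1,0,0,0,0],[1,0,0,0,0]],
])

```text
t: 3.6
tool_pos: [0.5102, 0.2068, 0.1668]
orientation: [-2.384, -2.045, 0.001]
force: [-5.6, 1.2, 4.3]
opening: 0.0098
gripper_force: 50.0
```

Run:
```python
from h import *
s=telemetry.read_state(); print(s['tool_pos'],s['opening'],s['gripper_force'],s['force'])
r=np.hypot(.14,.043);p=np.arctan2(.043,.14); ex=np.array([.988,-.153])
f=lambda t:np.r_[-r*np.cos(t+p)*ex, r*np.sin(t+p)]
ts=np.linspace(.145,1.85,41)
A=np.array([f(t)-f(.145) for t in ts])
for i in (0,20):
    print('from',ts[i].round(2)); print(((A[i+1:i+21]-A[i])/.2).round(3).tolist())
```

```text
[0.51018821 0.20676268 0.16683105] 0.009759660104104052 50.00117361545563 [-5.59283781  1.19214736  4.28653591]
from 0.14
[[0.014, -0.002, 0.028], [0.029, -0.004, 0.055], [0.045, -0.007, 0.082], [0.062, -0.01, 0.108], [0.08, -0.012, 0.133], [0.1, -0.015, 0.157], [0.12, -0.019, 0.181], [0.141, -0.022, 0.203], [0.164, -0.025, 0.225], [0.187, -0.029, 0.245], [0.211, -0.033, 0.265], [0.235, -0.036, 0.284], [0.261, -0.04, 0.301], [0.287, -0.044, 0.318], [0.314, -0.049, 0.333], [0.342, -0.053, 0.347], [0.37, -0.057, 0.36], [0.398, -0.062, 0.371], [0.427, -0.066, 0.382], [0.457, -0.071, 0.391]]
from 1.0
[[0.03, -0.005, 0.008], [0.06, -0.009, 0.014], [0.09, -0.014, 0.02], [0.121, -0.019, 0.024], [0.152, -0.023, 0.026], [0.183, -0.028, 0.027], [0.213, -0.033, 0.027], [0.244, -0.038, 0.026], [0.275, -0.043, 0.023], [0.305, -0.047, 0.019], [0.336, -0.052, 0.014], [0.366, -0.057, 0.007], [0.396, -0.061, -0.001], [0.425, -0.066, -0.01], [0.454, -0.07, -0.02], [0.483, -0.075, -0.032], [0.511, -0.079, -0.045], [0.538, -0.083, -0.059], [0.565, -0.088, -0.075], [0.591, -0.092, -0.091]]
```

Call:
send_rows([
  [[1,0.014,-0.002,0.028,0],[1,0.029,-0.004,0.055,0],[1,0.045,-0.007,0.082,0],[1,0.062,-0.01,0.108,0],[1,0.08,-0.012,0.133,0],[1,0.1,-0.015,0.157,0],[1,0.12,-0.019,0.181,0],[1,0.141,-0.022,0.203,0],[1,0.141,-0.022,0.203,0]],
])

```text
t: 4.35
tool_pos: [0.5383, 0.2024, 0.2088]
orientation: [-2.383, -2.044, 0.002]
force: [-12.1, 1.4, 9.8]
opening: 0.01
gripper_force: 50.0
```

Call:
send_rows([
  [[1,0.023,-0.003,0.022,0],[1,0.046,-0.007,0.042,0],[1,0.07,-0.011,0.062,0],[1,0.094,-0.014,0.081,0],[1,0.12,-0.018,0.098,0],[1,0.146,-0.022,0.115,0],[1,0.173,-0.027,0.13,0],[1,0.201,-0.031,0.144,0],[1,0.229,-0.035,0.157,0],[1,0.257,-0.04,0.168,0],[1,0.286,-0.044,0.179,0],[1,0.316,-0.049,0.188,0]],
])

```text
t: 5.35
tool_pos: [0.6022, 0.1923, 0.247]
orientation: [2.385, 2.045, 0.0]
force: [-7.2, -0.0, 7.3]
opening: 0.0095
gripper_force: 50.0
```

Call:
send_rows([
  [[1,0.03,-0.005,0.008,0],[1,0.06,-0.009,0.014,0],[1,0.09,-0.014,0.02,0],[1,0.121,-0.019,0.024,0],[1,0.152,-0.023,0.026,0],[1,0.183,-0.028,0.027,0],[1,0.213,-0.033,0.027,0],[1,0.244,-0.038,0.026,0]],
])

```text
t: 6.02
tool_pos: [0.6513, 0.1844, 0.2514]
orientation: [2.385, 2.045, 0.0]
force: [-4.9, 1.6, 4.6]
opening: 0.0097
gripper_force: 50.0
```

Call:
send_rows([
  [[1,0.031,-0.005,-0.003,0],[1,0.061,-0.009,-0.007,0],[1,0.092,-0.014,-0.012,0],[1,0.122,-0.019,-0.019,0],[1,0.152,-0.023,-0.027,0],[1,0.181,-0.028,-0.036,0],[1,0.21,-0.032,-0.046,0],[1,0.239,-0.037,-0.058,0],[1,0.267,-0.041,-0.071,0],[1,0.294,-0.045,-0.085,0],[1,0.321,-0.05,-0.101,0]],
])

```text
t: 6.93
tool_pos: [0.7156, 0.1744, 0.2296]
orientation: [2.385, 2.045, -0.001]
force: [-4.1, -2.3, 2.8]
opening: 0.0096
gripper_force: 50.0
```

Call:
send_rows([
  [[1,0.026,-0.004,-0.016,0],[1,0.05,-0.008,-0.034,0],[1,0.06,-0.009,-0.042,0],[1,0.06,-0.009,-0.042,0]],
])

```text
t: 7.27
tool_pos: [0.7206, 0.1738, 0.2265]
orientation: [-2.376, -2.042, 0.016]
force: [-55.6, -5.6, 40.5]
opening: 0.0095
gripper_force: 50.0
```

```bash
cat > lid.py <<'E'
from h import *
s=telemetry.read_state(); print(s['tool_pos'],s['force'])
for n in ('top','scene'):
    im,d,K,D,T=grab(n); np.savez(n+'1.npz',im=im,d=d,K=K,D=D,T=T); cv2.imwrite(f'pics/{n}1.png',im)
    P,_=cloud(d,K,D,T); H=np.array([.642,.187]); ex=np.array([.988,-.153]); ey=np.array([.153,.988])
    a=(P[:,:2]-H)@ex; b=(P[:,:2]-H)@ey; z=P[:,2]
    m=(abs(b)<.1)&(z>.125)&(z<.24)&(a>-.03)&(a<.075)
    if n=='scene': m&=True
    for lo in np.arange(.12,.28,.02):
        k=m&(abs(z-lo)<.006)&((abs(b)>.06)); 
        if k.sum()>5: print(n,lo.round(2),k.sum(),np.percentile(a[k],[10,50,90]).round(4))
E
python3 lid.py
```

```text
[0.7206498  0.17382604 0.22651327] [-55.62440672  -5.64503709  40.53718926]
top 0.14 54 [0.0108 0.0129 0.0149]
top 0.16 52 [0.017  0.0189 0.0208]
top 0.18 57 [0.0224 0.0244 0.0262]
top 0.2 56 [0.0283 0.0301 0.0317]
top 0.22 58 [0.0328 0.0351 0.0367]
top 0.24 29 [0.0377 0.039  0.0406]
scene 0.14 23 [0.0165 0.0178 0.019 ]
scene 0.16 31 [0.0223 0.0239 0.0253]
scene 0.18 29 [0.0282 0.0294 0.0309]
scene 0.2 38 [0.0339 0.0356 0.0366]
scene 0.22 39 [0.0395 0.0411 0.0423]
scene 0.24 24 [0.0452 0.0461 0.0467]
```

The lid leans about 16° past upright and the wrist reads 55 N, so it is on its stop. I relax the push, release slightly and rise off the handle.

Call:
send_rows([
  [[1,-0.02,0.003,0.012,0],[1,-0.02,0.003,0.012,0],[0.62,-0.02,0.003,0.012,0],[0.62,-0.02,0.003,0.012,0],[0.62,-0.02,0.003,0.012,0]],
])

```text
t: 7.78
tool_pos: [0.7234, 0.1742, 0.2245]
orientation: [-2.384, -2.046, -0.002]
force: [-4.4, 0.4, 2.2]
opening: 0.0174
gripper_force: 1.8
```

Call:
send_rows([
  [[0.62,0,0,0.08,0],[0.62,0,0,0.16,0],[0.62,0,0,0.28,0],[0.62,0,0,0.42,0],[0.62,0,0,0.6,0],[0.62,0,0,0.7,0],[0.62,0,0,0.7,0]],
])

```text
t: 8.37
tool_pos: [0.7254, 0.174, 0.3714]
orientation: [2.38, 2.041, 0.016]
force: [0.3, -0.5, 1.7]
opening: 0.0177
gripper_force: 0.0
```

Call:
send_rows([
  [[0,-0.2,0.03,0,0],[0,-0.4,0.06,0,0],[0,-0.6,0.09,0,0],[0,-0.8,0.12,0,0],[0,-1,0.15,0,0],[0,-1,0.15,0,0]],
])

```text
t: 8.87
tool_pos: [0.5172, 0.2048, 0.3622]
orientation: [-2.38, -2.047, 0.004]
force: [-0.4, -0.5, -0.4]
opening: 0.0457
gripper_force: 0.0
```

```bash
python3 lid.py
python3 - <<'E'
from h import *
im,d,K,D,T=grab('wrist'); np.savez('wrist1.npz',im=im,d=d,K=K,D=D,T=T); print(T.round(3).tolist())
a=np.load('top1.npz')['im']; b=np.load('scene1.npz')['im']
cv2.imwrite('pics/mix1.png',np.vstack([np.hstack([cv2.resize(a[100:280,120:320],(400,360)),cv2.resize(b[120:390,320:540],(293,360))]),cv2.resize(im,(693,433))])[:600])
E
```

```text
[0.51719777 0.20482229 0.36222042] [-0.41409771 -0.48434266 -0.35481213]
top 0.14 84 [0.0104 0.0126 0.0147]
top 0.16 82 [0.0162 0.018  0.0201]
top 0.18 89 [0.0216 0.0239 0.0257]
top 0.2 85 [0.028  0.0299 0.0316]
top 0.22 60 [0.0331 0.035  0.0366]
top 0.24 34 [0.0371 0.0388 0.0401]
scene 0.14 27 [0.0166 0.0179 0.019 ]
scene 0.16 31 [0.0225 0.0239 0.0251]
scene 0.18 32 [0.0278 0.0296 0.0304]
scene 0.2 39 [0.0337 0.035  0.0364]
scene 0.22 42 [0.0397 0.041  0.0423]
scene 0.24 19 [0.0451 0.0458 0.0463]
[[0.988, 0.148, 0.035, 0.532], [-0.152, 0.959, 0.239, 0.27], [0.002, -0.241, 0.971, 0.511], [0.0, 0.0, 0.0, 1.0]]
```

View pics/mix1.png

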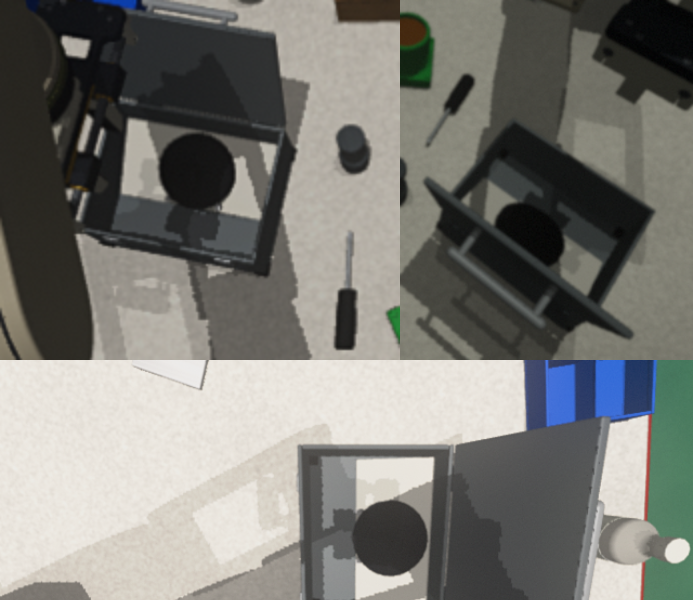

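The lid stays back at about 106° and the cover (black disc, mix crop at (197,170) and (390,538)) sits exposed in the case. Now I measure the cover from depth.

```bash
cat > cov.py <<'E'
from h import *
import sys
C=np.array([.642,.187])-.085*np.array([.988,-.153]); ex=np.array([.988,-.153]); ey=np.array([.153,.988])
print('case c',C)
for n in ('top1','wrist1'):
    z=np.load(n+'.npz'); im,d,K,D,T=[z[k] for k in ('im','d','K','D','T')]
    P,zz=cloud(d,K,D,T); g=im.reshape(-1,3).max(1)
    a=(P[:,:2]-C)@ex; b=(P[:,:2]-C)@ey
    m=(abs(a)<.075)&(abs(b)<.09)&(P[:,2]>.02)&(P[:,2]<.13)&(g<60)&(zz>0)
    L=np.c_[a,b,P[:,2]][m]
    best=0; rng=np.random.default_rng(0)
    for _ in range(2000):
        p=L[rng.choice(len(L),3,False)]; nn=np.cross(p[1]-p[0],p[2]-p[0]); l=np.linalg.norm(nn)
        if l<1e-6: continue
        nn/=l; nn*=np.sign(nn[2]); 
        if not .85<nn[2]<.95: continue
        w=abs((L-p[0])@nn)<.002
        if w.sum()>best: best=w.sum(); W=w
    q=L[W]; c0=q.mean(0); nn=np.linalg.svd(q-c0)[2][2]; nn*=np.sign(nn[2])
    print(n,len(L),best,'normal',nn.round(3),'tilt',np.degrees(np.arccos(nn[2])).round(1),'c0',c0.round(4))
    h=(L-c0)@nn; k=L[(h>.024)&(h<.036)]
    print(' knobtop n',len(k),'mean',k.mean(0).round(4) if len(k) else '', 'h',np.median((k-c0)@nn).round(4) if len(k) else '')
    # disc centre via in-plane circle
    e1=np.cross([0,1,0],nn); e1/=np.linalg.norm(e1); e2=np.cross(nn,e1)
    cc,r=cv2.minEnclosingCircle(np.c_[(q-c0)@e1,(q-c0)@e2].astype(np.float32)); pc=c0+cc[0]*e1+cc[1]*e2
    print(' disc',pc.round(4),'r',round(r,4))
    if len(k):
        kt=k.mean(0); 
    for nm,pt in (('disc->knob',pc+.021*nn),)+((('top->knob',kt-.009*nn),) if len(k) else ()):
        print(' ',nm,np.r_[C+pt[0]*ex+pt[1]*ey,pt[2]].round(4))
E
python3 cov.py
```

```text
case c [0.55802  0.200005]
top1 1133 718 normal [-0.426  0.004  0.905] tilt 25.2 c0 [ 0.0234 -0.0012  0.0513]
 knobtop n 63 mean [0.011  0.     0.0782] h 0.0298
 disc [ 0.0223 -0.0004  0.0507] r 0.0492
  disc->knob [0.5711 0.1977 0.0697]
  top->knob [0.5726 0.1977 0.07  ]
wrist1 3444 3038 normal [-0.428 -0.002  0.904] tilt 25.3 c0 [0.0239 0.0021 0.0519]
 knobtop n 215 mean [0.0099 0.0018 0.0781] h 0.0299
 disc [0.0211 0.0016 0.0506] r 0.0485
  disc->knob [0.5702 0.1997 0.0696]
  top->knob [0.5719 0.1997 0.07  ]
```

Call:
send_rows([
  [[-0.1,0.264,-0.028,0,1],[-0.1,0.264,-0.028,0,1],[-0.1,0.264,-0.028,0,1],[-0.1,0.264,-0.028,0,1],[-0.1,0.264,-0.028,0,1],[-0.1,0.264,-0.028,0,1],[-0.1,0.264,-0.028,0,1],[-0.1,0.264,-0.028,0,1],[-0.1,0.264,-0.028,0,1],[-0.1,0.264,-0.028,0,1]],
])

```text
t: 9.85
tool_pos: [0.5779, 0.1975, 0.3632]
orientation: [1.041, 2.964, -0.0]
force: [-0.7, 0.3, 0.8]
opening: 0.0511
gripper_force: 0.0
```

Call:
send_rows([
  [[-0.1,0,0,-0.2,0.5],[-0.1,0,0,-0.4,0.5],[-0.1,0,0,-0.6,0.5],[-0.1,0,0,-0.7,0.5],[-0.1,0,0,-0.8,0.5],[-0.1,0,0,-0.8,0.5],[-0.1,0,0,-0.8,0.5]],
])

```text
t: 10.43
tool_pos: [0.576, 0.1975, 0.2026]
orientation: [-0.246, -3.129, 0.001]
force: [-0.5, 0.6, 0.9]
opening: 0.0513
gripper_force: 0.0
```

Call:
send_rows([
  [[-0.1,-0.03,0.008,-0.15,0],[-0.1,-0.03,0.008,-0.3,0],[-0.1,-0.03,0.008,-0.42,0],[-0.1,-0.03,0.008,-0.52,0],[-0.1,-0.03,0.008,-0.6,0],[-0.1,-0.03,0.008,-0.645,0],[-0.1,-0.03,0.008,-0.645,0],[-0.1,-0.03,0.008,-0.645,0]],
])

```text
t: 11.1
tool_pos: [0.5711, 0.1997, 0.0765]
orientation: [0.242, 3.131, 0.001]
force: [-0.3, 0.2, -0.2]
opening: 0.0509
gripper_force: 0.0
```

Call:
send_rows([
  [[-0.1,-0.005,0,-0.012,0],[-0.1,-0.005,0,-0.012,0],[1,-0.005,0,-0.012,0],[1,-0.005,0,-0.012,0],[1,-0.005,0,-0.012,0],[1,-0.005,0,-0.012,0],[1,-0.005,0,-0.012,0],[1,-0.005,0,-0.012,0],[1,-0.005,0,-0.012,0],[1,-0.005,0,-0.012,0]],
], force=15)

```text
t: 11.93
tool_pos: [0.5689, 0.1995, 0.0727]
orientation: [0.24, 3.132, 0.0]
force: [-0.5, 0.2, 1.8]
opening: 0.0214
gripper_force: 15.0
```

Call:
send_rows([
  [[1,0,0,0.02,0],[1,0,0,0.05,0],[1,0,0,0.1,0],[1,0,0,0.16,0],[1,0,0,0.24,0],[1,0,0,0.34,0],[1,0,0,0.46,0],[1,0,0,0.58,0],[1,0,0,0.7,0],[1,0,0,0.8,0],[1,0,0,0.8,0],[1,0,0,0.8,0]],
])

```text
t: 12.93
tool_pos: [0.5701, 0.1998, 0.2355]
orientation: [0.24, 3.128, 0.002]
force: [0.9, -0.5, -1.5]
opening: 0.022
gripper_force: 15.0
```

```bash
cat > held.py <<'E'
from h import *
import sys
s=telemetry.read_state(); p=s['tool_pos']; print(p,s['opening'],s['gripper_force'],s['force'])
for n in ('wrist','scene','top'):
    im,d,K,D,T=grab(n); 
    if len(sys.argv)>1: cv2.imwrite(f'pics/{n}_{sys.argv[1]}.png',im)
    P,zz=cloud(d,K,D,T); g=im.reshape(-1,3).max(1)
    m=(np.hypot(*(P[:,:2]-p[:2]).T)<.065)&(P[:,2]>p[2]-.07)&(P[:,2]<p[2]-.002)&(g<70)&(zz>0)&(np.hypot(*(P[:,:2]-p[:2]).T)>.02)
    L=P[m]; 
    if len(L)<30: print(n,'few',len(L)); continue
    best=0; rng=np.random.default_rng(0)
    for _ in range(2000):
        t=L[rng.choice(len(L),3,False)]; nn=np.cross(t[1]-t[0],t[2]-t[0]); l=np.linalg.norm(nn)
        if l<1e-6: continue
        nn/=l; nn*=np.sign(nn[2])
        if nn[2]<.8: continue
        w=abs((L-t[0])@nn)<.002
        if w.sum()>best: best=w.sum(); W=w
    q=L[W]; c0=q.mean(0); nn=np.linalg.svd(q-c0)[2][2]; nn*=np.sign(nn[2])
    print(n,len(L),best,'normal',nn.round(3),'tilt',np.degrees(np.arccos(nn[2])).round(1),'tcp over plate',((p-c0)@nn).round(4))
    e1=np.cross([0,1,0],nn); e1/=np.linalg.norm(e1); e2=np.cross(nn,e1)
    cc,r=cv2.minEnclosingCircle(np.c_[(q-c0)@e1,(q-c0)@e2].astype(np.float32)); print('  centre-tcp',(c0+cc[0]*e1+cc[1]*e2-p).round(4),'r',round(r,4))
E
python3 held.py 2
```

```text
[0.57008572 0.19984244 0.23551629] 0.021978700377636648 14.99996691942215 [ 0.86188485 -0.51696866 -1.4568396 ]
wrist 8202 8185 normal [-0.421  0.064  0.905] tilt 25.2 tcp over plate 0.024
  centre-tcp [ 0.0099 -0.001  -0.0219] r 0.0484
scene 2029 1550 normal [-0.414  0.063  0.908] tilt 24.8 tcp over plate 0.0247
  centre-tcp [ 0.0086 -0.0018 -0.0232] r 0.0498
top 314 251 normal [-0.408  0.082  0.91 ] tilt 24.6 tcp over plate 0.0277
  centre-tcp [ 0.0072 -0.0063 -0.0267] r 0.0471
```

The cover is held firmly, still tilted 25°. As the tool only points down, I will level the cover by pressing it gently flat on the empty bench in front of the case at about (0.39, 0.13). Then I regrip it and place it level.

Call:
send_rows([
  [[1,-0.08,-0.03,0,0],[1,-0.2,-0.08,0,0],[1,-0.34,-0.13,0,0],[1,-0.48,-0.18,0,0],[1,-0.62,-0.23,0,0],[1,-0.76,-0.29,0,0],[1,-0.87,-0.33,0,0],[1,-0.925,-0.35,0,0],[1,-0.925,-0.35,0,0],[1,-0.925,-0.35,0,0]],
])

```text
t: 13.92
tool_pos: [0.3835, 0.1294, 0.2318]
orientation: [-0.241, -3.132, 0.0]
force: [0.5, -0.2, -0.5]
opening: 0.0214
gripper_force: 15.0
```

Call:
send_rows([
  [[1,0,0,-0.08,0],[1,0,0,-0.2,0],[1,0,0,-0.34,0],[1,0,0,-0.48,0],[1,0,0,-0.6,0],[1,0,0,-0.7,0],[1,0,0,-0.78,0],[1,0,0,-0.84,0],[1,0,0,-0.86,0],[1,0,0,-0.86,0]],
])

```text
t: 14.75
tool_pos: [0.383, 0.1294, 0.059]
orientation: [-0.24, -3.129, 0.001]
force: [-0.1, -0.6, -0.6]
opening: 0.0217
gripper_force: 15.0
```

```bash
python3 held.py 3
```

```text
[0.3829898  0.12943619 0.05898347] 0.021672383107180518 14.999934285879135 [-0.10631087 -0.60672855 -0.58376705]
wrist 8262 8235 normal [-0.414  0.067  0.908] tilt 24.8 tcp over plate 0.024
  centre-tcp [ 0.0097 -0.0014 -0.0219] r 0.0486
scene 778 562 normal [-0.413  0.062  0.909] tilt 24.7 tcp over plate 0.0224
  centre-tcp [ 0.0115 -0.0022 -0.0193] r 0.0486
top 178 109 normal [-0.379  0.074  0.923] tilt 22.7 tcp over plate 0.0242
  centre-tcp [ 0.0211 -0.0211 -0.0159] r 0.0414
```

Call:
send_rows([
  [[1,0,0,-0.02,0],[1,0.023,-0.004,-0.033,0],[1,0.035,-0.005,-0.04,0],[1,0.046,-0.007,-0.048,0],[1,0.057,-0.009,-0.057,0],[1,0.067,-0.01,-0.066,0],[1,0.077,-0.012,-0.076,0],[1,0.086,-0.013,-0.085,0],[1,0.095,-0.015,-0.095,0],[1,0.103,-0.016,-0.105,0],[1,0.103,-0.016,-0.11,0],[1,0.103,-0.016,-0.11,0]],
], force=10)

```text
t: 15.9
tool_pos: [0.405, 0.1263, 0.0387]
orientation: [0.24, 3.131, 0.0]
force: [1.8, 0.1, 1.4]
opening: 0.0222
gripper_force: 10.0
```

```bash
python3 held.py 4
```

```text
[0.40502641 0.12629348 0.03871788] 0.022216909717379836 10.000099092721939 [1.80706972 0.11268071 1.41534871]
wrist 11080 9972 normal [-0.053  0.009  0.999] tilt 3.1 tcp over plate 0.0227
  centre-tcp [ 0.0085 -0.0031 -0.0223] r 0.0556
scene 565 323 normal [-0.046  0.01   0.999] tilt 2.7 tcp over plate 0.0223
  centre-tcp [ 0.0107 -0.0028 -0.0218] r 0.0551
top 170 112 normal [-0.073 -0.026  0.997] tilt 4.4 tcp over plate 0.021
  centre-tcp [ 0.0083 -0.0169 -0.0208] r 0.0508
```

Nearly level (3°). I press 2.5 mm more, then release so it settles flat on the bench, and regrip.

Call:
send_rows([
  [[1,0.008,-0.001,-0.012,0],[1,0.008,-0.001,-0.016,0],[0.6,0.008,-0.001,-0.016,0],[0.4,0.008,-0.001,-0.016,0],[0.4,0.008,-0.001,-0.016,0]],
])

```text
t: 16.47
tool_pos: [0.4056, 0.1261, 0.035]
orientation: [-0.24, -3.131, 0.0]
force: [0.8, -0.8, -0.4]
opening: 0.0272
gripper_force: 0.0
```

```bash
python3 held.py 5
```

```text
[0.40560766 0.1260721  0.03500588] 0.02721921409945704 0.0 [ 0.77938861 -0.78677473 -0.40435709]
wrist 12194 10639 normal [-0.005  0.002  1.   ] tilt 0.3 tcp over plate 0.0213
  centre-tcp [ 0.0081 -0.0027 -0.0212] r 0.0556
scene 527 286 normal [0.014 0.002 1.   ] tilt 0.8 tcp over plate 0.0211
  centre-tcp [ 0.0114 -0.001  -0.0213] r 0.0544
top 144 87 normal [-0.006  0.039  0.999] tilt 2.3 tcp over plate 0.0233
  centre-tcp [ 0.0085 -0.0197 -0.0225] r 0.051
```

```bash
cat > ctr.py <<'E'
from h import *
from scipy.optimize import least_squares
import sys
def centre(ztop,r=.049,n='wrist',c0=None):
    s=telemetry.read_state(); p=s['tool_pos']; im,d,K,D,T=grab(n); P,zz=cloud(d,K,D,T)
    c0=p[:2] if c0 is None else c0
    m=((abs(P[:,2]-ztop)<.004)&(np.hypot(*(P[:,:2]-c0).T)<.062)).reshape(400,640).astype(np.uint8)
    m=cv2.morphologyEx(m,cv2.MORPH_OPEN,np.ones((3,3)))
    cs,_=cv2.findContours(m,cv2.RETR_EXTERNAL,cv2.CHAIN_APPROX_NONE); B=np.vstack(cs).reshape(-1,2)
    q=cloud(d,K,D,T,B)[0][:,:2]
    q=q[abs(np.hypot(*(q-c0).T)-r)<.013]
    f=lambda x:np.hypot(*(q-x[:2]).T)-x[2]
    o=least_squares(f,[*c0,r],loss='cauchy',f_scale=.001).x
    print(n,len(q),'centre',o[:2].round(4),'r',o[2].round(4),'in',(abs(f(o))<.002).sum(),'centre-tcp',(o[:2]-p[:2]).round(4)); return o
if __name__=='__main__':
    for n in ('wrist','scene'): centre(float(sys.argv[1]),n=n)
E
python3 ctr.py .014
```

```text
wrist 550 centre [0.4078 0.1263] r 0.0484 in 314 centre-tcp [0.0022 0.0002]
scene 65 centre [0.4093 0.1252] r 0.0475 in 37 centre-tcp [ 0.0037 -0.0009]
```

Call:
send_rows([
  [[0.4,0.013,0,0,0],[0.4,0.013,0,0,0],[0.4,0.013,0,0,0],[1,0.013,0,0,0],[1,0.013,0,0,0],[1,0.013,0,0,0],[1,0.013,0,0,0]],
], force=20)

```text
t: 17.3
tool_pos: [0.4087, 0.1261, 0.0354]
orientation: [-0.24, -3.132, 0.0]
force: [-0.9, -0.4, -0.2]
opening: 0.0217
gripper_force: 20.0
```

Call:
send_rows([
  [[1,0,0,0.03,0],[1,0,0,0.08,0],[1,0,0,0.16,0],[1,0,0,0.28,0],[1,0,0,0.42,0],[1,0,0,0.56,0],[1,0,0,0.7,0],[1,0,0,0.84,0],[1,0,0,0.95,0],[1,0,0,1,0],[1,0,0,1,0]],
])

```text
t: 18.22
tool_pos: [0.4102, 0.1264, 0.2389]
orientation: [0.24, 3.127, 0.002]
force: [0.1, 0.8, -1.5]
opening: 0.0218
gripper_force: 20.0
```

```bash
python3 held.py 6; Z=$(python3 -c "from h import *;print(telemetry.read_state()['tool_pos'][2]-.021)"); python3 ctr.py $Z
```

```text
[0.4101956  0.12643083 0.23893153] 0.021770032205800306 19.99990224838257 [ 0.09696359  0.79060557 -1.4500454 ]
wrist 10817 10766 normal [-0.007  0.     1.   ] tilt 0.4 tcp over plate 0.0218
  centre-tcp [-0.0009 -0.0001 -0.0218] r 0.049
scene 1499 1184 normal [-0.002 -0.001  1.   ] tilt 0.1 tcp over plate 0.0237
  centre-tcp [-0.0018 -0.0014 -0.0237] r 0.0497
top 274 213 normal [0.005 0.012 1.   ] tilt 0.8 tcp over plate 0.0264
  centre-tcp [-0.014  -0.0209 -0.0261] r 0.0406
wrist 421 centre [0.4065 0.1266] r 0.0479 in 345 centre-tcp [-0.0015  0.0006]
scene 151 centre [0.4072 0.1253] r 0.0478 in 124 centre-tcp [-0.0006 -0.0006]
```

Call:
send_rows([
  [[1,0.04,-0.1,0,0],[1,0.09,-0.24,0,0],[1,0.16,-0.4,0,0],[1,0.23,-0.56,0,0],[1,0.3,-0.72,0,0],[1,0.37,-0.87,0,0],[1,0.43,-1,0,0]],
])

```text
t: 19.05
tool_pos: [0.4944, -0.0758, 0.2337]
orientation: [-0.241, -3.13, -0.0]
force: [1.1, 0.9, -1.0]
opening: 0.0215
gripper_force: 20.0
```

Call:
send_rows([
  [[1,0.07,-0.1,0,0],[1,0.1,-0.15,0,0],[1,0.12,-0.18,0,0],[1,0.12,-0.18,0,0],[1,0.12,-0.18,0,0]],
])

```text
t: 19.47
tool_pos: [0.5182, -0.109, 0.2347]
orientation: [-0.24, -3.131, -0.001]
force: [-0.1, 0.3, -1.7]
opening: 0.0218
gripper_force: 20.0
```

Run:
```python
from ctr import *
s=telemetry.read_state(); print(s['tool_pos'])
for n in ('wrist','top','scene'):
    try: centre(.0945,r=.041,n=n,c0=np.array([.5635,-.220]))
    except Exception as e: print(n,e)
centre(s['tool_pos'][2]-.0215)
im=viewer.read_camera('wrist')[0]; cv2.imwrite('pics/w7.png',im)
```

```text
[ 0.51819351 -0.10902333  0.23472739]
wrist 150 centre [ 0.5598 -0.2197] r 0.0385 in 82 centre-tcp [ 0.0416 -0.1106]
top 8 centre [ 0.5731 -0.2583] r 0.0031 in 8 centre-tcp [ 0.0549 -0.1496]
scene 152 centre [ 0.5627 -0.2178] r 0.0387 in 83 centre-tcp [ 0.0444 -0.1091]
wrist 428 centre [ 0.5169 -0.108 ] r 0.0479 in 353 centre-tcp [-0.0015  0.0007]
```

View pics/w7.png

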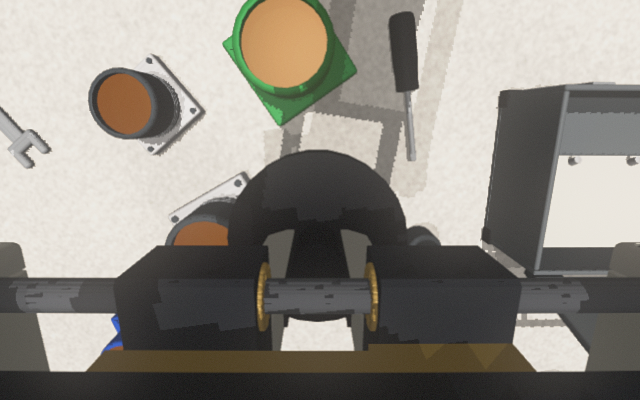

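Call:
send_rows([
  [[1,0.1,0,0,0],[1,0.22,0,0,0],[1,0.35,0,0,0],[1,0.46,0,0,0],[1,0.53,0,0,0],[1,0.55,0,0,0],[1,0.55,0,0,0],[1,0.55,0,0,0]],
])

```text
t: 20.38
tool_pos: [0.6282, -0.1095, 0.2353]
orientation: [-0.24, -3.132, -0.0]
force: [0.6, -0.6, -2.0]
opening: 0.0215
gripper_force: 20.0
```

Run:
```python
from ctr import *
s=telemetry.read_state(); print(s['tool_pos'])
centre(s['tool_pos'][2]-.0215)
def rim(im,d,K,D,T,n):
    P,zz=cloud(d,K,D,T); c0=np.array([.5635,-.22])
    m=((abs(P[:,2]-.092)<.006)&(np.hypot(*(P[:,:2]-c0).T)<.055)).reshape(400,640).astype(np.uint8)
    cs,_=cv2.findContours(m,cv2.RETR_EXTERNAL,cv2.CHAIN_APPROX_NONE); B=max(cs,key=cv2.contourArea).reshape(-1,2)
    q=cloud(d,K,D,T,B)[0]; q2=plane(B,.093,K,D,T)
    for w in (q,q2):
        w=w[:,:2]; f=lambda x:np.hypot(*(w-x[:2]).T)-x[2]
        o=least_squares(f,[*c0,.042],loss='cauchy',f_scale=.001).x; print(n,len(w),o.round(4),(abs(f(o))<.002).sum())
rim(*grab('wrist'),'wrist')
for n in ('top','scene'):
    z=np.load(n+'0.npz'); rim(*[z[k] for k in ('im','d','K','D','T')],n)
```

```text
[ 0.62816769 -0.10950926  0.23529693]
wrist 432 centre [ 0.6266 -0.1089] r 0.0479 in 359 centre-tcp [-0.0015  0.0006]
wrist 278 [ 0.5627 -0.2186  0.041 ] 278
wrist 278 [ 0.5627 -0.2181  0.0414] 278
top 99 [ 0.5637 -0.2205  0.0407] 95
top 99 [ 0.5636 -0.2205  0.041 ] 95
scene 107 [ 0.5631 -0.2192  0.0405] 104
scene 107 [ 0.5637 -0.2183  0.0417] 102
```

Call:
send_rows([
  [[1,-0.06,-0.1,0,0],[1,-0.14,-0.24,0,0],[1,-0.22,-0.38,0,0],[1,-0.29,-0.5,0,0],[1,-0.318,-0.549,0,0],[1,-0.318,-0.549,-0.1,0],[1,-0.318,-0.549,-0.22,0],[1,-0.318,-0.549,-0.34,0],[1,-0.318,-0.549,-0.42,0],[1,-0.318,-0.549,-0.47,0],[1,-0.318,-0.549,-0.485,0],[1,-0.318,-0.549,-0.485,0],[1,-0.318,-0.549,-0.485,0]],
])

```text
t: 21.57
tool_pos: [0.5657, -0.2198, 0.1398]
orientation: [0.24, 3.131, -0.001]
force: [-0.4, -0.3, 0.6]
opening: 0.0219
gripper_force: 20.0
```

Run:
```python
from ctr import *
s=telemetry.read_state(); print(s['tool_pos'],s['force'])
for n in ('wrist','scene'): centre(s['tool_pos'][2]-.0215,n=n)
```

```text
[ 0.56573191 -0.21976388  0.13975367] [-0.38804934 -0.28098316  0.57382033]
wrist 430 centre [ 0.5642 -0.2192] r 0.0479 in 354 centre-tcp [-0.0015  0.0006]
scene 95 centre [ 0.5657 -0.2198] r 0.0477 in 81 centre-tcp [-0.0003  0.0002]
```

Call:
send_rows([
  [[1,-0.007,0.002,0,0],[1,-0.007,0.002,-0.01,0],[1,-0.007,0.002,-0.02,0],[1,-0.007,0.002,-0.03,0],[1,-0.007,0.002,-0.04,0],[1,-0.007,0.002,-0.05,0],[1,-0.007,0.002,-0.06,0],[1,-0.007,0.002,-0.065,0],[1,-0.007,0.002,-0.065,0]],
])

```text
t: 22.42
tool_pos: [0.5635, -0.2192, 0.1249]
orientation: [-0.24, -3.132, -0.0]
force: [-0.4, -0.1, -0.8]
opening: 0.0218
gripper_force: 20.0
```

Call:
send_rows([
  [[1,0,0,-0.007,0],[1,0,0,-0.014,0],[1,0,0,-0.02,0],[1,0,0,-0.025,0],[1,0,0,-0.028,0],[1,0,0,-0.028,0],[1,0,0,-0.028,0]],
])

```text
t: 23.0
tool_pos: [0.5638, -0.2193, 0.1203]
orientation: [0.24, 3.132, -0.0]
force: [-2.7, 1.3, 3.7]
opening: 0.0215
gripper_force: 20.0
```

```bash
python3 held.py 8
```

```text
[ 0.56375701 -0.21929868  0.12032989] 0.021502043192255516 20.00073552131653 [-2.67669408  1.34811313  3.6916632 ]
wrist 11033 10970 normal [-0.001  0.001  1.   ] tilt 0.1 tcp over plate 0.0218
  centre-tcp [-0.0009  0.0001 -0.0218] r 0.0491
scene 1051 630 normal [0.002 0.001 1.   ] tilt 0.2 tcp over plate 0.0215
  centre-tcp [ 0.0003  0.0007 -0.0215] r 0.048
top 520 354 normal [-0.016  0.     1.   ] tilt 0.9 tcp over plate 0.0209
  centre-tcp [ 0.0003 -0.0006 -0.0209] r 0.0484
```

Contact at the expected height (plate top ≈ 0.0988), level, about 4 N. I release and rise.

Call:
send_rows([
  [[0.6,0,0,0,0],[0.4,0,0,0,0],[0.2,0,0,0,0],[0.2,0,0,0,0],[0,0,0,0,0],[0,0,0,0,0],[0,0,0,0.1,0],[0,0,0,0.2,0],[0,0,0,0.35,0],[0,0,0,0.55,0],[0,0,0,0.75,0],[0,0,0,0.9,0],[0,0,0,0.9,0]],
])

```text
t: 24.23
tool_pos: [0.5663, -0.2205, 0.309]
orientation: [0.239, 3.121, -0.007]
force: [1.2, 0.4, 1.1]
opening: 0.0465
gripper_force: 0.0
```

Call:
send_rows([
  [[0,0,-0.2,0,0],[0,0,-0.4,0,0],[0,0,-0.6,0,0],[0,0,-0.8,0,0],[0,0,-1,0,0],[0,0,-1,0,0],[0,0,-1,0,0]],
])

```text
t: 24.82
tool_pos: [0.5626, -0.4215, 0.2974]
orientation: [-0.245, -3.13, -0.002]
force: [0.4, 0.9, 0.5]
opening: 0.0466
gripper_force: 0.0
```

```bash
sed -i 's/^    print(.  centre-tcp/    print("  c",c0+cc[0]*e1+cc[1]*e2);&/; s/p=s\[.tool_pos.\];/p=np.array([.5637,-.2192,.12]);/' held.py; python3 held.py 9; python3 lid.py
python3 - <<'E'
from h import *
a=cv2.imread('pics/top_9.png'); b=cv2.imread('pics/scene_9.png')
cv2.imwrite('pics/fin.png',np.hstack([cv2.resize(a[100:300,130:430],(450,300)),cv2.resize(b,(350,300))]))
E
```

```text
[ 0.5637 -0.2192  0.12  ] 0.04656203342951978 0.0 [0.39617853 0.90360969 0.54904264]
wrist 4594 3836 normal [0.001 0.001 1.   ] tilt 0.1 tcp over plate 0.0216
  centre-tcp [-0.001  -0.0013 -0.0216] r 0.0483
scene 1492 1078 normal [0.    0.003 1.   ] tilt 0.2 tcp over plate 0.0212
  centre-tcp [-0.0011 -0.0004 -0.0212] r 0.0495
top 1051 761 normal [-0.005 -0.005  1.   ] tilt 0.4 tcp over plate 0.0209
  centre-tcp [-0.0001 -0.0003 -0.0209] r 0.0486
[ 0.56403109 -0.41831179  0.29984693] [ 0.14155834 -0.45986523  0.30916141]
top 0.14 96 [0.01   0.0121 0.0144]
top 0.16 105 [0.0163 0.0182 0.0201]
top 0.18 107 [0.0219 0.0237 0.0259]
top 0.2 109 [0.0276 0.0297 0.0313]
top 0.22 117 [0.0332 0.035  0.0371]
top 0.24 61 [0.038  0.0396 0.041 ]
scene 0.14 23 [0.0164 0.018  0.0192]
scene 0.16 31 [0.0224 0.0235 0.0246]
scene 0.18 34 [0.0279 0.0292 0.0306]
scene 0.2 38 [0.0337 0.0349 0.0364]
scene 0.22 42 [0.0397 0.041  0.0423]
scene 0.24 26 [0.0451 0.0456 0.0464]
```

View pics/fin.png

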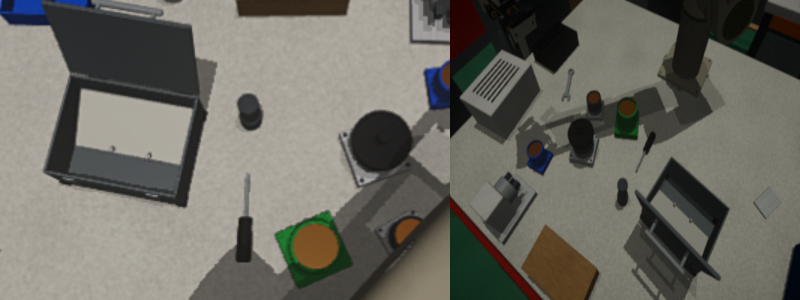

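The final view shows the cover level on the wide lens (380,140 left crop) with its plate top at 0.0985. The lid is back on its stop, and the narrow barrel (250,110) and screwdriver (245,220) are untouched.

```bash
python3 -c "
from plant import order
print(order.close_job())"
```

```text
the job is handed in; nothing more can be done
None
```

I handed the job in at about 25 s: the lid is open on its stop, the cover sits level and fully down on the wide lens and is released, and the narrow barrel and screwdriver look unmoved; I set the cover on the bench briefly on the way, to level it.

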